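Seat the test card with its two levers

ROBOT

A 6-joint arm with a two-finger parallel gripper is mounted at the origin on a cart in front of the work surface, level with it; the furniture and walls round the work are solid. World frame = base frame: x ahead of the robot, y to its left, z up, the work surface at z = 0. Lengths are in mm, angles in degrees, forces in N, time in s.
With the tool pointing down it reaches from about 300 to 850 mm from the base axis. Payload 4.2 kg.
Tool frame: the origin (TCP) lies midway between the tips of the shut fingers; the grasp point (between the pads) lies 19 mm behind it; z points along the fingers, y is the line along which they close (so a half turn about z gives the same grasp; the last joint's range is limited). The gripper opens to 91 mm and grips with 3 to 60 N. Pads are 32 mm wide; open, the fingers measure 118 mm over their backs; the gripper's body (76 mm by 178 mm) begins 60 mm behind the grasp point.
Start: joints at [66.463, 18.312, 89.639, -0, 72.044, -1.146], TCP at [219.037, 531.663, 213.976] pointing down, gripper open.
Joint ranges: [-177.97, 177.97], [-48.28, 115.42], [12.27, 149.76], [-77.06, 257.06], [2.81, 150.46], [-146.56, 146.56]. Speed limits (degrees/s): [147.25, 147.25, 180, 180, 180, 180].

INTERFACE

Orientations are given as [roll, pitch, yaw] about the fixed x, y, z axes, in that order (R = Rz(yaw) Ry(pitch) Rx(roll)).
In Python, from workcell import env gives the robot as it stands.
- The arm moves only by the shell command python3 -m jog 'ROWS' [FORCE]. ROWS is a JSON object of lists of equal length, an entry for each row: "jaw": the finger opening in mm, from 0 to 91.2; "slide": the shift along the tool's x, y, z in units of 30 mm (1.0 is 30 mm), a list of three; "spin": the turn about the tool's z in units of 8 degrees (1.0 is 8 degrees). In form: {"jaw": [jaw, ...], "slide": [[dx, dy, dz], ...], "spin": [spin, ...]}. A call has 1 to 10 rows; each row shifts and turns the commanded pose from where the row before left it, along the tool's axes as they then stand; what a row does not reach is not made up. A row lasts 1/10 s, in which the tool goes at most 50 mm and 8.59 degrees, less where a joint would pass 70% of its speed; a pose out of reach is approached as far as the arm can. A call is refused whole if a number of a shift passes 1 or a number of a turn 1, either way. A call with a gripper value outside its range is refused whole. The fingers move at their own pace and stop on an object; FORCE is the grip in N (left out, the last holds). Time passes only in rows, so rows that do not move let the fingers close. It gives the time, the measured TCP pose, the force, the opening and the grip force at its end, in the units of the state.
- env.state(): the state, without advancing time (a new reading comes with each control period).
- env.grab_frame(name): name is "scene" or "top" or "wrist"; returns the picture (400x640x3 uint8, red, green, blue); there is no depth.
- env.camera_model(name): a dict with "fx", "fy", "cx", "cy" (pixels), "D" ([k1, k2, p1, p2, k3] as OpenCV has them; the pictures are not rectified), "camera_from_world" (4x4, takes a point from world to camera coordinates). Camera axes: x right, y up, looking along -z (the intrinsics and any distortion apply to the point x, -y, -z); pixel columns grow to the right and rows downward; lengths in mm; the calibration is good to about 2 mm. A picture is of the moment at which its call begins: read the wrist's pose just before it. camera_model takes no time and is no camera call; for the wrist camera it gives the pose at the moment of the call.
- env.job_done(): hands the job in; it is judged then, once.
The state is a dict: "time_s": time; "qpos": joint angles; "qvel": joint speeds; "effort": joint torques, N m; "ee_pos": TCP position; "ee_rot": TCP orientation; "force": force on the tool from outside, world axes, zero at the start; "torque": the same for the moment, N m; "gripper_width": finger opening in mm; "gripper_force": force on a finger pad.
Only numpy, scipy, OpenCV 4.12 (cv2) and the standard library are available. Lean on these libraries where they do the work, as an engineer would, in place of code of your own. Each camera call takes 0.05 s, during which the arm holds its last target. There are 200 camera calls.

TASK

Take the test card (the one with the narrow grip and two low shoulders) from its stand and set it upright in the socket, down between the open levers. Then swing both levers inward over its shoulders until the card is fully home on the contacts and the levers come up hard. Feel for that point and do not force the levers, and leave the blank card and the other things alone.

Things in the scene. Friction and masses are not known exactly. Their poses are not given: they have to be found in the camera images.
- card: test card, 8 mm thick (x), 130 mm long (y), 85 mm high, 0.15 kg, grey, black grip. Origin: centre of the underside, z up. 130 mm long up to z = 45 (122 mm in the lowest 10 mm); above only a centred grip, 40 mm long, 10 mm thick, up to z = 85: a flat shoulder at z = 45 at either end. Either way round fits. Starts upright in a stand, underside 8 mm over the desk
- blank_card: bystander: blank card of the same size and look as the test card, but a full 130 x 85 mm rectangle without shoulders, upright in the other stand. Leave it
- stand_a: fixed dark steel card stand, 62 x 150 mm, 32 mm high, slot along its y; origin centre of underside. Which stand holds which card varies
- stand_b: the other stand, alike
- socket: fixed card socket, base 75 x 240 x 10 mm, origin centre of its underside, long along y. Cheeks at y = +-56 to 102 mm, 95 mm high, flared lead-in to 108, guide the card's ends in an 11 mm gap; end stops at y = +-67.5. A released card rests on a spring pad, underside at about z = 34 mm; home is at 12 to 26 mm, differs from start to start, cannot be seen and is not tracked: feel it
- bed: contact bed in the bottom of the socket, origin on the socket's axis 10 mm above the desk (says nothing of the depth of home). Its sprung contacts give 1.5 mm under about 4 N, then stop the card hard
- pivot_left (a point): fixed pivot of the left (+y) lever, in the socket frame at (0, 82, 77) mm; the lever turns about the socket's x axis
- pivot_right (a point): fixed pivot of the right (-y) lever, at (0, -82, 77) mm
- bar_left (a point): centre of the cross bar at the free end of the left lever: 12 mm thick, 32 mm long along the socket's x, 80 mm from the pivot, on a 10 mm round arm. Push it inward from outside, or pinch it. A round nose (10 mm thick), 28 mm from the pivot on the inner side, presses the card's shoulder down
- bar_right (a point): the same on the right lever
- lever_left (a joint): angle of the left lever, rad: 0 open, arm leaning 1.13 outward from vertical; grows as it swings inward (upright at 1.13). Starts at 0 to 0.1; meets the shoulder at 1.0 to 1.3; home is somewhere from 1.3 to 1.95. Stays where left. Takes 2 to 3 N at the bar, 4 to 6 N just before home, then rises steeply; over 12 N past 1.2 is forcing it
- lever_right (a joint): the same for the right lever, mirrored: grows as it swings inward
- flux_jar: bystander: small jar with black lid, 48 x 34 mm
- kapton: bystander: roll of amber tape, 60 x 12 mm
- solder_spool: bystander: solder spool, 54 x 34 mm
- nose_left (a point): centre of the left lever's round nose, 5 mm radius: it stands 50 mm above the card's underside when it rests on the shoulder
- nose_right (a point): the same on the right lever

How it is judged (in metres and radians):
On the way, in this order (a step that is already met when the one before it is completed fails the run):
1. the card stands upright in the socket's guides, let go, with both levers still open (horizontal distance between card and socket below 0.006 m and z of card in the frame of socket below 0.04 m and angle between the y axis of card and the y axis of socket, either way round below 0.08 rad and angle between the z axis of card and the z axis of socket, either way round below 0.1 rad and value of joint each of lever_left, lever_right below 0.6 rad and contact force between each of the fingers, the arm and card below 0.1 N), for 0.2 s.
2. both levers are swung in over the shoulders and press the card home on the contacts (value of joint each of lever_left, lever_right above 1.2 rad and contact force between card and bed above 3.5 N and angle between the z axis of card and the z axis of socket, either way round below 0.035 rad and horizontal distance between card and socket below 0.005 m and angle between the y axis of card and the y axis of socket, either way round below 0.04 rad and z of each of nose_left, nose_right in the frame of card below 0.0525 m), for 0.2 s.
At the end, for the whole second after the job is handed in: Both levers are swung in past 1.2 rad, each nose on its shoulder within 2.5 mm; the card is home, bearing on the contact bed with over 3.5 N, upright within 0.035 rad, turned under 0.04 rad and centred within 5 mm in the socket, at rest and let go (all of step 2 and contact force between each of the fingers, the arm and card below 0.1 N and linear speed of card below 0.01 m/s); the robot touches nothing.
It fails at once if a lever is forced as it comes home: more than 12 N between robot and lever once it is past 1.2 rad ((contact force between the fingers and lever_left above 12 N and value of joint lever_left above 1.2 rad) or (contact force between the fingers and lever_right above 12 N and value of joint lever_right above 1.2 rad) or (contact force between the arm and lever_left above 12 N and value of joint lever_left above 1.2 rad) or (contact force between the arm and lever_right above 12 N and value of joint lever_right above 1.2 rad)).
It fails at once if the blank card is moved by more than 20 mm or another bystander by more than 30 mm (distance of blank_card from where it was at the start of the episode above 0.02 m or distance of any of flux_jar, kapton, solder_spool from where it was at the start of the episode above 0.03 m).
It also fails if it takes over 72 s, if anything falls off the work surface, if the arm or the gripper's body presses on something with over 40 N, if the wrist force passes 120 N, or if a joint passes its speed limit or range.

## Working session

There is one attempt and no reset: what is moved stays moved. The work goes in short steps, Python scripts to look and compute and a shell command to move; the robot and the scene stay as the last step left them, time stands still between calls to the robot, and variables do not carry over. Pictures are saved under pics/ and viewed, at most 10 in all, crops included, and the job is handed in when it is done.

```bash
mkdir -p pics; ls; python3 - <<'E'
from workcell import env
import cv2,json
for n in("scene","top"):
    cv2.imwrite(f"pics/{n}0.png",env.grab_frame(n)[:,:,::-1])
    m=env.camera_model(n); print(n,m)
print(env.state())
E
```

```text
pics
scene {'fx': 377.8316740090063, 'fy': 377.8316740090063, 'cx': 326.8086221703226, 'cy': 200.16701208231024, 'D': array([0.01345612, 0.        , 0.        , 0.        , 0.        ]), 'camera_from_world': array([[ 8.15469810e-01, -5.78476048e-01, -1.93507240e-02,
        -4.61973071e+02],
       [ 4.04784301e-01,  5.46084294e-01,  7.33445031e-01,
        -3.17519758e+02],
       [-4.13713257e-01, -6.05935149e-01,  6.79473279e-01,
        -7.47303590e+02],
       [ 0.00000000e+00,  0.00000000e+00,  0.00000000e+00,
         1.00000000e+00]])}
top {'fx': 371.99829487846347, 'fy': 371.99829487846347, 'cx': 316.91079741644, 'cy': 202.275406354338, 'D': array([-0.0891333,  0.       ,  0.       ,  0.       ,  0.       ]), 'camera_from_world': array([[ 2.48059717e-02, -9.99690927e-01, -1.64754901e-03,
         1.14578972e+01],
       [ 9.88705938e-01,  2.42896677e-02,  1.47887050e-01,
        -5.56078852e+02],
       [-1.47801324e-01, -5.29742347e-03,  9.89002885e-01,
        -9.56526600e+02],
       [ 0.00000000e+00,  0.00000000e+00,  0.00000000e+00,
         1.00000000e+00]])}
{'time_s': 0.1, 'qpos': array([ 6.64612657e+01,  1.83487309e+01,  8.96985221e+01, -2.95878502e-03,
        7.20448171e+01, -1.14502312e+00]), 'qvel': array([ 0.03027045, -0.05848824, -0.22873755, -0.00455779, -0.01805438,
        0.03250542]), 'effort': array([-6.60725891e-04, -4.13334024e+01, -2.32510471e+01,  7.30906148e-02,
        4.21655830e-02, -5.77943274e-05]), 'ee_pos': array([218.8840625 , 531.2238104 , 213.20287217]), 'ee_rot': array([-1.79907892e+02,  9.72811281e-04,  1.57607204e+02]), 'force': array([ 1.05257198, -0.70544358, -0.24583936]), 'torque': array([ 0.01674268, -0.05992649, -0.00866632]), 'gripper_force': 0.0, 'gripper_width': 91.01476668385634}
```

View pics/top0.png

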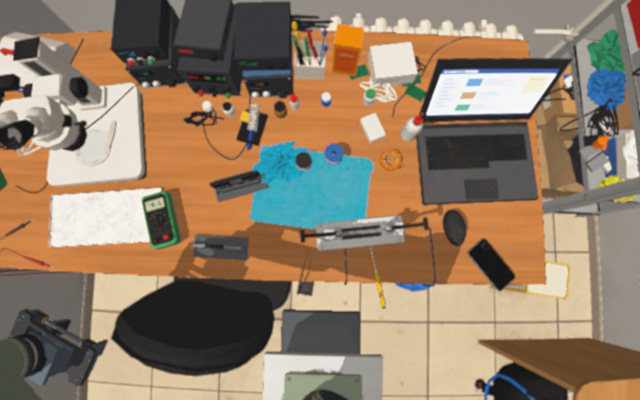

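View pics/scene0.png

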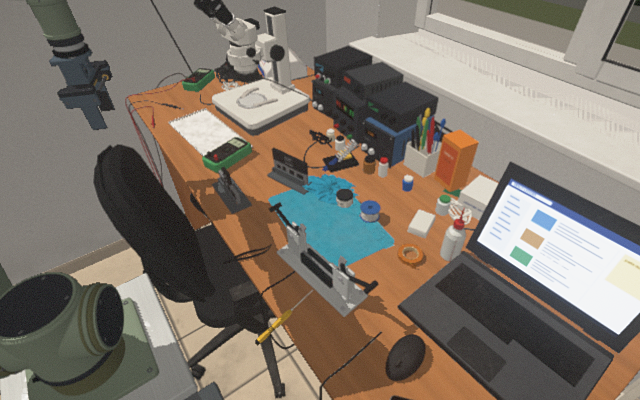

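The top view shows stands at about (240,182) and (220,247) and the socket at (360,232). The scene view shows stands at (290,170) and (232,190) and the socket at (322,265). I'll enlarge these areas.

```bash
python3 - <<'E'
import cv2,numpy as np
t=cv2.imread("pics/top0.png");s=cv2.imread("pics/scene0.png")
a=cv2.resize(t[160:270,180:460],None,fx=2.85,fy=2.85,interpolation=cv2.INTER_CUBIC)
b=cv2.resize(s[140:320,200:400],None,fx=3.3,fy=3.3,interpolation=cv2.INTER_CUBIC)
cv2.imwrite("pics/c1.png",a);cv2.imwrite("pics/c2.png",b);print(a.shape,b.shape)
E
```

```text
(314, 798, 3) (594, 660, 3)
```

View pics/c1.png

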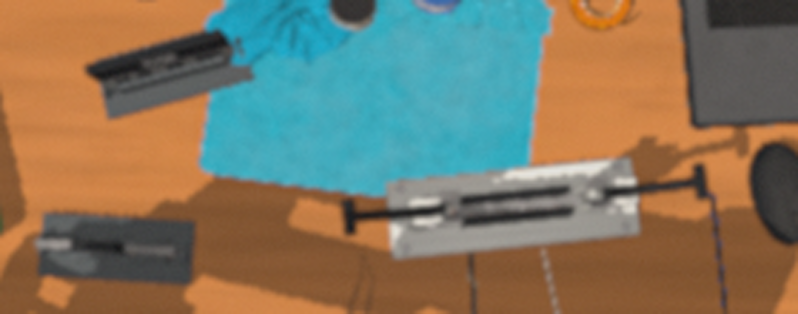

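View pics/c2.png

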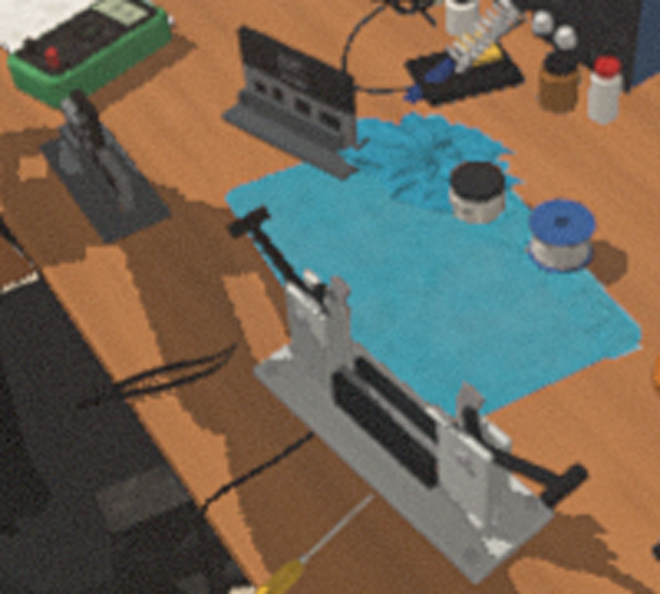

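The near stand holds the test card: shoulders with a black grip at crop 1 (115,248), which is the shouldered shape in crop 2 at (95,150). The far stand holds the full-size blank. The socket base corners in crop 1 are about (388,183), (634,158), (640,236) and (397,260), and the bars are at (349,216) and (700,182).

```bash
cat > h.py <<'E'
import cv2,numpy as np
from workcell import env
def ray(m,px):
    K=np.array([[m["fx"],0,m["cx"]],[0,m["fy"],m["cy"]],[0,0,1]])
    u=cv2.undistortPoints(np.array(px,float).reshape(-1,1,2),K,m["D"]).reshape(-1,2)
    d=np.c_[u[:,0],-u[:,1],-np.ones(len(u))]
    T=np.linalg.inv(m["camera_from_world"]); return T[:3,3],d@T[:3,:3].T
def plane(m,px,z):
    o,d=ray(m,px); return o+d*((z-o[2])/d[:,2])[:,None]
def proj(m,P):
    c=np.c_[P,np.ones(len(P))]@m["camera_from_world"].T
    K=np.array([[m["fx"],0,m["cx"]],[0,m["fy"],m["cy"]],[0,0,1]])
    return cv2.projectPoints(c[:,:3]*[1,-1,-1],np.zeros(3),np.zeros(3),K,m["D"])[0].reshape(-1,2)
def tri(ma,pa,mb,pb):
    o1,d1=ray(ma,[pa]);o2,d2=ray(mb,[pb]);A=np.c_[d1[0],-d2[0]]
    s=np.linalg.lstsq(A,o2-o1,rcond=None)[0];a=o1+s[0]*d1[0];b=o2+s[1]*d2[0]
    return (a+b)/2,np.linalg.norm(a-b)
E
python3 - <<'E'
from h import *
np.set_printoptions(precision=1,suppress=True)
t=env.camera_model("top");s=env.camera_model("scene")
f=lambda p:np.array(p)/2.85+[180,160]
g=lambda p:np.array(p)/3.3+[200,140]
c=plane(t,f([(388,183),(634,158),(640,236),(397,260)]),10);print("socket",c,c.mean(0))
b=plane(t,f([(349,216),(700,182)]),111);print("bars",b,b.mean(0),np.linalg.norm(b[0]-b[1]))
d=b[0]-b[1];print("yaw of +y",np.degrees(np.arctan2(-d[0],d[1])))
c=plane(t,f([(44,213),(194,222),(192,284),(38,277)]),5);print("stand",c,c.mean(0))
e=plane(t,f([(38,244),(175,252)]),53);print("card ends",e,e.mean(0))
print("bars tri",tri(t,f((349,216)),s,g((249,221))),tri(t,f((700,182)),s,g((567,485))))
print("grip tri",tri(t,f((100,246)),s,g((85,112))))
E
```

```text
socket [[ 499.4   26.    10. ]
 [ 529.3 -212.1   10. ]
 [ 454.  -217.4   10. ]
 [ 426.    15.5   10. ]] [477.2 -97.   10. ]
bars [[ 460.9   58.3  111. ]
 [ 497.5 -247.2  111. ]] [479.2 -94.4 111. ] 307.67686274563164
yaw of +y 6.832219501768234
stand [[461.7 360.2   5. ]
 [457.3 212.4   5. ]
 [397.9 211.5   5. ]
 [399.7 362.    5. ]] [429.1 286.5   5. ]
card ends [[430.4 347.9  53. ]
 [427.  219.6  53. ]] [428.7 283.8  53. ]
bars tri (array([460.9,  58.2, 113.2]), np.float64(0.27939670871492783)) (array([ 498.4, -247. ,  113.9]), np.float64(2.672252629688564))
grip tri (array([429. , 280.9,  85.2]), np.float64(1.4737994749183774))
```

The numbers agree: the bars triangulate to z≈113 (expected 111) and lie 308 mm apart, and the grip top comes out at z≈85–93. I'll go over the card.

```bash
python3 -m jog '{"jaw":[91,91,91,91,91,91,91,91,91,91],"slide":[[-0.96,-0.495,0],[-0.96,-0.495,0],[-0.96,-0.495,0],[-0.96,-0.495,0],[-0.96,-0.495,0],[-0.96,-0.495,0],[-0.96,-0.495,0],[-0.96,-0.495,0],[-0.96,-0.495,0],[-0.96,-0.495,0]],"spin":[0,0,0,0,0,0,0,0,0,0]}' 15
python3 -m jog '{"jaw":[91,91,91,91,91,91,91,91,91,91],"slide":[[0,0,0],[0,0,0],[0,0,0],[0,0,0],[0,0,0],[0,0,0],[0,0,0],[0,0,0],[0,0,0],[0,0,0]],"spin":[0.86,0.86,0.86,0.86,0.86,0.86,0.86,0.86,0.86,0.86]}'
python3 - <<'E'
from h import *
m=env.camera_model("wrist");im=env.grab_frame("wrist")
cv2.imwrite("pics/w1.png",im[:,:,::-1]);print(m)
E
```

```text
time_s: 1.1
ee_pos: [429.3, 283.4, 213.6]
ee_rot: [-180.0, -0.0, 157.6]
force: [0.7, 0.5, -0.7]
gripper_width: 90.9
gripper_force: 0.0
time_s: 2.1
ee_pos: [428.5, 284.5, 213.5]
ee_rot: [-180.0, 0.0, 88.5]
force: [-0.2, -0.9, -0.4]
gripper_width: 90.9
gripper_force: 0.0
{'fx': 329.4920181914258, 'fy': 329.4920181914258, 'cx': 319.5875520847725, 'cy': 198.4421858385929, 'D': array([-0.06601201,  0.        ,  0.        ,  0.        ,  0.        ]), 'camera_from_world': array([[ 9.99663569e-01, -2.59363604e-02, -2.30447439e-04,
        -4.21549046e+02],
       [ 2.51442024e-02,  9.71235380e-01, -2.36790217e-01,
        -2.60973688e+02],
       [ 6.36529510e-03,  2.36704759e-01,  9.71560775e-01,
        -4.59488690e+02],
       [ 0.00000000e+00,  0.00000000e+00,  0.00000000e+00,
         1.00000000e+00]])}
```

View pics/w1.png

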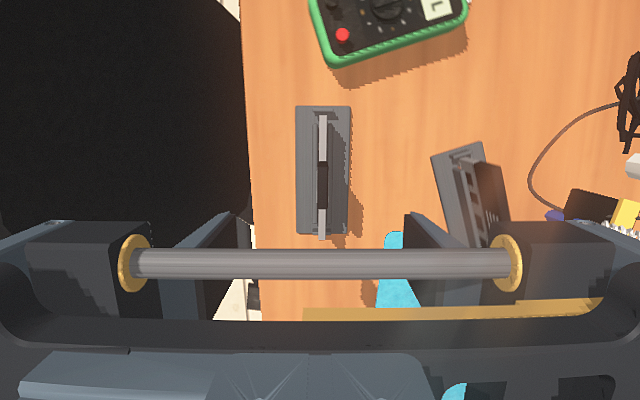

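The wrist view shows the card edge-on at column ≈322: light shoulders at rows 115–160 and 208–240, and the black grip at rows 162–208. I'll measure it by brightness masks.

```bash
python3 - <<'E'
from h import *
np.set_printoptions(precision=1,suppress=True)
m=env.camera_model("wrist");g=cv2.cvtColor(cv2.imread("pics/w1.png"),cv2.COLOR_BGR2GRAY)
for v in (108,113,116,125,135,145,155,160,165,175,185,195,205,210,215,225,235,239,243): print(v,g[v,310:336])
E
```

```text
108 [129 130 131 139 138 139 138 137 136 135 137 136 135 136 136 135 135 134
 135 135 134 133 128 128 130 131]
113 [130 129 134 136 112  90  93  93  92  92  89  87  85  90  90  87  87  89
  92  92  90  89  91  92  85 117]
116 [129 129 131 131 127 121 125 100  81 175 198 194 193 192 192 200 179  93
  91  93  92  92  90  97  93  91]
125 [129 132 113 128 135 129 115  90 100 182 190 187 186 187 186 192 165  72
  78  86  90  82  90 123 130 129]
135 [127 132 113 125 131 127 116  82  60 182 191 187 185 185 185 197 147  58
  83  91  90  89  80  88  92  92]
145 [127 130 109 125 130 125 114  78  75 191 188 185 184 184 185 197 134  67
  81  91  91  85  78  89  92  90]
155 [127 131 105 123 130 124 113  74  60 192 189 184 183 182 183 200 112  60
  83  91  87  87  78  94  91  91]
160 [127 129 108 125 129 125 114  77  64 205 203 202 201 200 197 214 103  67
  85  89  89  84  77  91  91  92]
165 [125 128 106 123 128 123 113  64  48  53  50  55  54  54  54  54  50  41
  86  91  87  83  75  90  89  88]
175 [123 128 108 126 128 118 141  95  57  65  62  65  66  65  65  64  62  50
  84  87  85  84  76  90
[... 308 characters left out ...]

  91  88  84  80  87  89  85  87]
210 [120 122 112 126 126 122 112  54 120 197 192 187 188 189 195 161  56  80
  90  86  87  76  87  87  88  86]
215 [117 124 113 128 124 123 113  54 137 188 182 178 179 178 186 145  56  80
  89  87  84  78  85  89  85  86]
225 [117 123 120 120 124 122 125  77 144 182 180 177 177 179 189 119  68  85
  85  84  87  85  87  86  84  86]
235 [190 190 194 170 159 157 162 153 172 181 178 176 175 177 187 121 107 110
 112 113 114 128 124 126 126 126]
239 [183 183 184 186 187 186 186 185 184 181 185 184 182 182 188 126 121 122
 122 122 124 125 121 123 123 126]
243 [181 184 183 188 184 185 185 185 185 183 181 182 183 180 179 177 176 173
 173 180 180 186 147 126 121 121]
```

```bash
python3 - <<'E'
from h import *
np.set_printoptions(precision=1,suppress=True)
m=env.camera_model("wrist")
print(plane(m,[(322.7,116),(322.0,155),(321.4,215),(321.1,240)],53))
print(plane(m,[(322.3,162.5),(321.9,208)],93))
print(plane(m,[(296,106),(351,106),(296,233),(351,233)],8))
E
```

```text
[[434.2 353.6  53. ]
 [432.5 315.4  53. ]
 [430.1 252.6  53. ]
 [429.  224.8  53. ]]
[[432.4 313.1  93. ]
 [430.9 271.2  93. ]]
[[405.4 365.6   8. ]
 [466.2 363.9   8. ]
 [398.7 217.5   8. ]
 [465.1 215.5   8. ]]
```

Card centre is about (431.5, 289) with a y-axis yaw of about −2°. The shoulder length measures 129 mm and the grip is ~42 mm, both as expected. I'll go down and grip.

```bash
python3 -m jog '{"jaw":[91,91,91,60,60,60,60,60,60],"slide":[[0.13,0.08,0],[0,0,0.85],[0,0,0.85],[0,0,0.85],[0,0,0.85],[0,0,0.85],[0,0,0.6],[0,0,0.3],[0,0,0]],"spin":[0.06,0,0,0,0,0,0,0,0]}' 20
python3 -m jog '{"jaw":[20,0,0,0,0,0,0],"slide":[[0,0,0],[0,0,0],[0,0,0],[0,0,0],[0,0,0],[0,0,0],[0,0,0]],"spin":[0,0,0,0,0,0,0]}'
```

```text
time_s: 3.05
ee_pos: [430.7, 288.3, 58.4]
ee_rot: [-179.9, 0.1, 88.4]
force: [-0.0, 0.0, -0.5]
gripper_width: 60.1
gripper_force: 0.0
time_s: 3.75
ee_pos: [431.3, 288.5, 59.6]
ee_rot: [180.0, -0.0, 88.3]
force: [-0.1, -0.1, -0.7]
gripper_width: 10.0
gripper_force: 20.0
```

```bash
python3 -m jog '{"jaw":[0,0,0,0,0,0,0,0,0,0],"slide":[[0,0,-0.3],[0,0,-0.5],[0,0,-0.7],[0,0,-0.7],[0,0,-0.7],[0,0,-0.7],[0,0,-0.7],[0,0,-0.7],[0,0,-0.7],[0,0,-0.6]],"spin":[0,0,0,0,0,0,0,0,0,0]}'
python3 -m jog '{"jaw":[0,0,0,0,0,0,0,0,0,0],"slide":[[-0.5,0.07,0],[-0.97,0.138,0],[-0.97,0.138,0],[-0.97,0.138,0],[-0.97,0.138,0],[-0.97,0.138,0],[-0.97,0.138,0],[-0.97,0.138,0],[-0.97,0.138,0],[-0.97,0.138,0]],"spin":[0,0,0,0,0,0,0,0,0,0]}'
python3 -m jog '{"jaw":[0,0,0,0,0,0,0,0,0,0],"slide":[[-0.97,0.138,0],[-0.97,0.138,0],[-0.97,0.138,0],[-0.97,0.138,0],[-0.97,0.138,0],[-0.47,0.07,0],[0,0,0],[0,0,0],[0,0,0],[0,0,0]],"spin":[0,0,0,0,0,0,-0.5,-0.56,0,0]}'
python3 - <<'E'
from h import *
im=env.grab_frame("wrist");cv2.imwrite("pics/w2.png",im[:,:,::-1])
np.save("w2.npy",env.camera_model("wrist"),allow_pickle=True);s=env.state();print(s["ee_pos"],s["ee_rot"],s["gripper_width"])
E
```

```text
time_s: 4.75
ee_pos: [431.0, 288.4, 249.9]
ee_rot: [180.0, -0.0, 88.3]
force: [0.9, 1.0, -1.4]
gripper_width: 10.0
gripper_force: 20.0
time_s: 5.75
ee_pos: [461.1, 8.4, 247.3]
ee_rot: [-179.9, 0.0, 88.3]
force: [0.4, -0.3, -1.2]
gripper_width: 9.9
gripper_force: 20.0
time_s: 6.75
ee_pos: [480.0, -149.4, 248.0]
ee_rot: [-179.9, -0.0, 96.7]
force: [-0.6, 0.1, -2.1]
gripper_width: 10.2
gripper_force: 20.0
[ 480.17973585 -149.39310766  248.11411927] [-1.79961134e+02 -3.01326832e-02  9.67439931e+01] 9.48884685607395
```

View pics/w2.png

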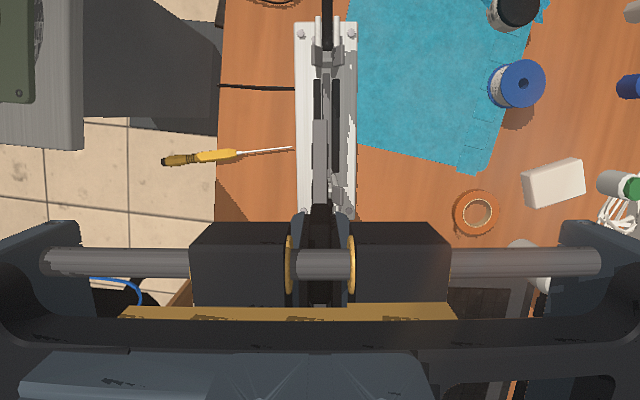

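The wrist view shows the socket base with its far edge at row 22 and its long edges at columns ≈295 and ≈357. The held card sits over it, with its far shoulder end at (320,120). I'll measure the base's long edges and the card.

```bash
python3 - <<'E'
from h import *
np.set_printoptions(precision=1,suppress=True)
m=np.load("w2.npy",allow_pickle=True).item();im=cv2.imread("pics/w2.png")
s=cv2.cvtColor(im,cv2.COLOR_BGR2HSV)[:,:,1].astype(int);g=cv2.cvtColor(im,cv2.COLOR_BGR2GRAY)
L=[];R=[]
for v in range(30,205,3):
    a=s[v]<60
    l=[u for u in range(280,305) if a[u:u+4].all()];r=[u for u in range(370,345,-1) if a[u-3:u+1].all()]
    if l and not(80<v<92 or 142<v<156): L.append((l[0]-.5,v))
    if r and v<200: R.append((r[0]+.5,v))
PL=plane(m,L,10);PR=plane(m,R,10)
for P in(PL,PR):
    k=np.polyfit(P[:,1],P[:,0],1);r=P[:,0]-np.polyval(k,P[:,1]);ok=abs(r)<2
    k=np.polyfit(P[ok,1],P[ok,0],1);print("slope deg",np.degrees(np.arctan(-k[0])),"x at y=-97:",np.polyval(k,-97),ok.sum(),r.std())
print("rows",[ (v,s[v,340]) for v in range(16,28)],[ (v,s[v,303],g[v,303]) for v in range(204,222)])
print("far edge",plane(m,[(297,21.5),(325,21.5),(355,21.5)],10))
for v in (112,116,118,120,122,124,130,140,160,180,195): print(v,g[v,306:338])
E
```

```text
slope deg 7.1128023844563675 x at y=-97: 444.7320344032337 51 0.3597412608724009
slope deg 6.983256881552798 x at y=-97: 519.6061924019416 57 0.45751858813821855
rows [(16, np.int64(150)), (17, np.int64(150)), (18, np.int64(143)), (19, np.int64(146)), (20, np.int64(153)), (21, np.int64(68)), (22, np.int64(11)), (23, np.int64(18)), (24, np.int64(18)), (25, np.int64(16)), (26, np.int64(16)), (27, np.int64(16))] [(204, np.int64(18), np.uint8(203)), (205, np.int64(19), np.uint8(204)), (206, np.int64(18), np.uint8(204)), (207, np.int64(22), np.uint8(178)), (208, np.int64(14), np.uint8(179)), (209, np.int64(17), np.uint8(184)), (210, np.int64(16), np.uint8(183)), (211, np.int64(6), np.uint8(119)), (212, np.int64(35), np.uint8(66)), (213, np.int64(31), np.uint8(74)), (214, np.int64(27), np.uint8(79)), (215, np.int64(32), np.uint8(81)), (216, np.int64(26), np.uint8(75)), (217, np.int64(26), np.uint8(75)), (218, np.int64(18), np.uint8(66)), (219, np.int64(16), np.uint8(61)), (220, np.int64(4), np.uint8(56)), (221, np.int64(20), np.uint8(48))]
far edge [[434.3  23.3  10. ]
 [466.3  27.   10. ]
[... 807 characters left out ...]
  39  53  56  56  54  54]
130 [216 215 217 222 225 236 162 122 135 137 137 137 136 137 136 137 137 133
 134 140 111  91 139 128 135  88  38  50  55  55  51  54]
140 [216 215 217 220 222 234 158 122 135 136 134 136 137 135 134 136 135 133
 135 142 108  91 139 127 131  89  40  53  54  55  55  54]
160 [214 218 213 220 232 141  48 126 140 135 135 135 137 136 135 135 138 132
 135 142 115  39 109 129 130  88  43  49  52  50  55  50]
180 [214 214 213 212 217 233  82 123 135 134 134 136 134 136 135 134 131 132
 133 137 108  49 144 147 128 119 152 163 159 154 133 104]
195 [206 212 214 211 225 133  36 127 138 135 134 133 133 134 134 132 135 133
 134 139 107  31 108 146 130  88 104 108 107 110 110 109]
```

```bash
python3 - <<'E'
from h import *
np.set_printoptions(precision=2,suppress=True)
m=np.load("w2.npy",allow_pickle=True).item();tcp=np.array([480.18,-149.39,248.11])
P=plane(m,[(319.4,119.5),(319.4,140),(319.7,195)],241.5);y=np.radians(96.74)
ax=np.array([[np.cos(y),np.sin(y)],[np.sin(y),-np.cos(y)]])
print((P-tcp)[:,:2]@ax.T)
# socket centre in tool frame
print((np.array([481.5,-92.1])-tcp[:2])@ax.T)
E
```

```text
[[66.21  0.65]
 [55.52  0.65]
 [25.42  0.81]]
[56.74  8.03]
```

```bash
python3 -m jog '{"jaw":[0,0,0,0,0,0,0,0],"slide":[[0.925,0.12,0],[0.925,0.127,0],[0,0,0.6],[0,0,0.7],[0,0,0.7],[0,0,0.5],[0,0,0.27],[0,0,0]],"spin":[-0.04,0,0,0,0,0,0,0]}'
python3 -m jog '{"jaw":[0,0,0,0,0,0],"slide":[[0,0,0.15],[0,0,0.15],[0,0,0.15],[0,0,0.15],[0,0,0.1],[0,0,0]],"spin":[0,0,0,0,0,0]}'
```

```text
time_s: 7.6
ee_pos: [480.5, -93.3, 164.4]
ee_rot: [-179.9, -0.1, 97.1]
force: [1.2, 0.4, -1.4]
gripper_width: 9.8
gripper_force: 20.0
time_s: 8.2
ee_pos: [481.0, -93.6, 143.9]
ee_rot: [-180.0, -0.0, 97.1]
force: [0.2, 0.3, -1.7]
gripper_width: 10.1
gripper_force: 20.0
```

```bash
python3 -m jog '{"jaw":[0,0,0,0,0,0,0],"slide":[[0,0,0.2],[0,0,0.2],[0,0,0.2],[0,0,0.2],[0,0,0.2],[0,0,0],[0,0,0]],"spin":[0,0,0,0,0,0,0]}'
python3 -m jog '{"jaw":[0,0,0,0,0,0],"slide":[[0,0,0.2],[0,0,0.2],[0,0,0.2],[0,0,0.15],[0,0,0],[0,0,0]],"spin":[0,0,0,0,0,0]}'
```

```text
time_s: 8.9
ee_pos: [481.2, -93.6, 114.1]
ee_rot: [-180.0, -0.0, 97.1]
force: [-0.3, 0.4, -2.2]
gripper_width: 10.1
gripper_force: 20.0
time_s: 9.5
ee_pos: [481.6, -93.6, 91.8]
ee_rot: [180.0, -0.0, 97.1]
force: [-0.5, -0.6, -2.9]
gripper_width: 10.2
gripper_force: 20.0
```

```bash
python3 -m jog '{"jaw":[0,0,0,0],"slide":[[0,0,0.1],[0,0,0.07],[0,0,0],[0,0,0]],"spin":[0,0,0,0]}'
python3 -m jog '{"jaw":[14,20,30,40,40,40],"slide":[[0,0,0],[0,0,0],[0,0,0],[0,0,0],[0,0,0],[0,0,0]],"spin":[0,0,0,0,0,0]}'
python3 -m jog '{"jaw":[40,40,40,40,40,40,40],"slide":[[0,0,-0.3],[0,0,-0.6],[0,0,-0.8],[0,0,-0.9],[0,0,-0.9],[0,0,-0.9],[0,0,0]],"spin":[0,0,0,0,0,0,0]}'
python3 - <<'E'
from h import *
im=env.grab_frame("wrist");cv2.imwrite("pics/w3.png",im[:,:,::-1])
sc=env.grab_frame("scene")[140:320,200:400];cv2.imwrite("pics/s3.png",cv2.resize(sc,None,fx=3.3,fy=3.3)[:,:,::-1])
np.save("w3.npy",env.camera_model("wrist"),allow_pickle=True)
E
```

```text
time_s: 9.9
ee_pos: [481.3, -93.6, 86.7]
ee_rot: [180.0, -0.0, 97.1]
force: [-0.7, -0.5, -2.7]
gripper_width: 9.6
gripper_force: 20.0
time_s: 10.5
ee_pos: [481.3, -93.6, 86.8]
ee_rot: [180.0, -0.0, 97.1]
force: [0.1, 0.1, -0.2]
gripper_width: 39.9
gripper_force: 0.0
time_s: 11.2
ee_pos: [483.5, -94.1, 223.1]
ee_rot: [179.5, 0.2, 97.1]
force: [0.2, 0.4, -0.2]
gripper_width: 40.0
gripper_force: 0.0
```

View pics/s3.png

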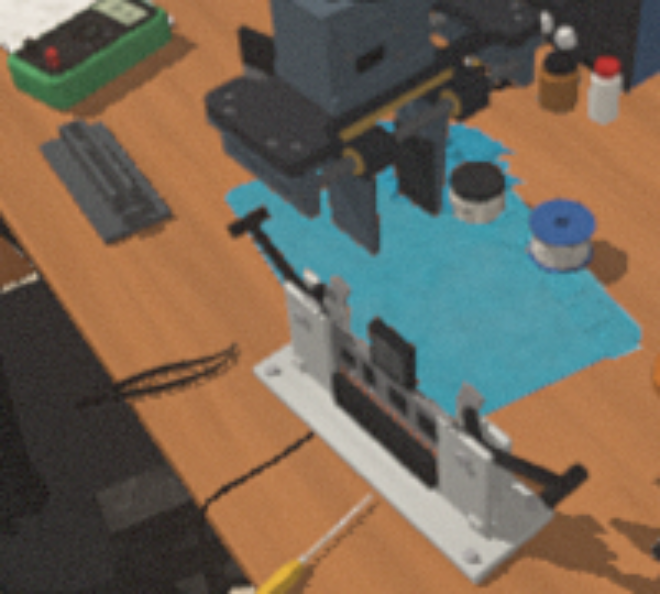

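The card stands upright in the socket with both levers still open, so step 1 is done. Next I'll go outside the left lever with the fingers shut.

```bash
python3 -m jog '{"jaw":[20,0,0,0,0,0,0,0,0],"slide":[[0.96,0,0],[0.96,0,0],[0.96,0,0],[0.96,0,0],[0.96,0,0],[0.96,0,0],[0.9,0,0],[0,0,0],[0,0,0]],"spin":[0,0,0,0,0,0,0,0,0]}' 10
python3 -m jog '{"jaw":[0,0,0,0,0,0],"slide":[[0,0,0.9],[0,0,0.9],[0,0,0.9],[0,0,0.8],[0,0,0],[0,0,0]],"spin":[0,0,0,0,0,0]}'
cat > fr.py <<'E'
from h import *
s=env.state();y=np.radians(97.05);d=s["ee_pos"]-[481.3,-92.8,0]
ax=np.array([[np.cos(y),np.sin(y),0],[np.sin(y),-np.cos(y),0],[0,0,1]])
f=ax@s["force"];print("t %.1f sockY %.1f sockX %.1f z %.1f  F %.1f %.1f %.1f"%(s["time_s"],*(ax@d),*f))
E
python3 fr.py
```

```text
time_s: 12.2
ee_pos: [455.7, 104.6, 217.7]
ee_rot: [-179.9, 0.0, 97.2]
force: [0.6, -0.3, -0.6]
gripper_width: 1.0
gripper_force: 0.0
time_s: 12.8
ee_pos: [456.5, 103.8, 113.8]
ee_rot: [-180.0, 0.0, 97.1]
force: [0.3, -0.5, 0.3]
gripper_width: 0.3
gripper_force: 0.0
t 12.8 sockY 198.2 sockX -0.4 z 113.8  F -0.5 0.2 0.3
```

```bash
python3 -m jog '{"jaw":[0,0,0,0,0,0],"slide":[[-0.3,0,0],[-0.3,0,0],[-0.2,0,-0.07],[-0.2,0,-0.07],[0,0,0],[0,0,0]],"spin":[0,0,0,0,0,0]}'; python3 fr.py
python3 -m jog '{"jaw":[0,0,0,0,0,0,0,0],"slide":[[-0.18,0,-0.2],[-0.19,0,-0.2],[-0.22,0,-0.17],[-0.22,0,-0.17],[-0.24,0,-0.12],[-0.24,0,-0.12],[0,0,0],[0,0,0]],"spin":[0,0,0,0,0,0,0,0]}'; python3 fr.py
```

```text
time_s: 13.4
ee_pos: [460.4, 74.3, 118.3]
ee_rot: [180.0, 0.0, 97.1]
force: [0.2, -0.9, 1.3]
gripper_width: 0.5
gripper_force: 0.9
t 13.4 sockY 168.4 sockX -0.2 z 118.3  F -0.9 0.1 1.3
time_s: 14.2
ee_pos: [465.0, 36.2, 147.3]
ee_rot: [-180.0, -0.0, 97.1]
force: [-0.4, 0.3, -0.1]
gripper_width: 0.4
gripper_force: 0.0
t 14.2 sockY 130.1 sockX -0.4 z 147.3  F 0.3 -0.4 -0.1
```

```bash
python3 - <<'E'
from h import *
sc=env.grab_frame("scene")[160:320,220:390];cv2.imwrite("pics/s4.png",cv2.resize(sc,None,fx=3.5,fy=3.5)[:,:,::-1])
E
```

```text
(no output)
```

View pics/s4.png

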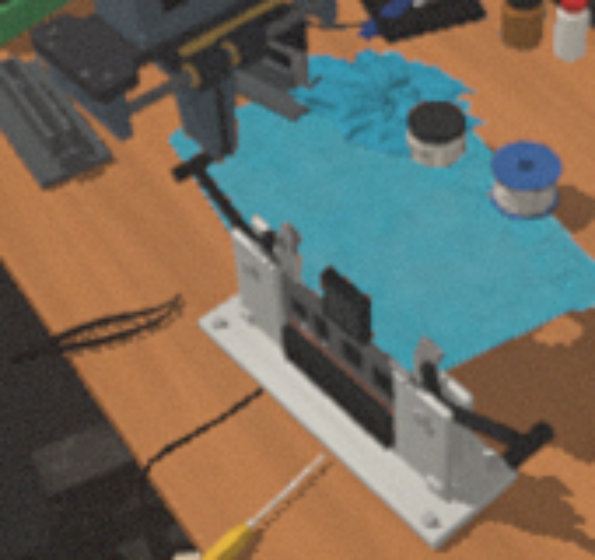

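The left bar has hardly moved (crop (192,166), same place as before): the fingertips rode over it. I'll go back out and come in lower.

```bash
python3 -m jog '{"jaw":[0,0,0,0,0,0,0],"slide":[[0.8,0,0],[0.8,0,0],[0.6,0,0],[0,0,0.75],[0,0,0.75],[0,0,0],[0,0,0]],"spin":[0,0,0,0,0,0,0]}'; python3 fr.py
python3 -m jog '{"jaw":[0,0,0,0,0,0],"slide":[[-0.3,0,0],[-0.3,0,0],[-0.2,0,0],[-0.15,0,0],[0,0,0],[0,0,0]],"spin":[0,0,0,0,0,0]}'; python3 fr.py
```

```text
time_s: 14.95
ee_pos: [456.7, 102.1, 102.4]
ee_rot: [-180.0, -0.0, 97.1]
force: [0.5, -0.0, 0.0]
gripper_width: 0.5
gripper_force: 0.0
t 14.9 sockY 196.5 sockX -0.5 z 102.4  F -0.1 0.4 0.0
time_s: 15.55
ee_pos: [460.4, 82.9, 105.5]
ee_rot: [179.8, -1.2, 96.6]
force: [-8.6, 37.1, 15.9]
gripper_width: 0.7
gripper_force: 18.9
t 15.6 sockY 176.9 sockX 0.8 z 105.5  F 37.9 -4.0 15.9
```

It jammed: near the open position the bar's path is mostly upward. I'll back off and sweep up and inward along the arc.

```bash
python3 -m jog '{"jaw":[0,0,0,0,0],"slide":[[0.4,0,0],[0.1,0,0.3],[0,0,0.3],[0,0,0],[0,0,0]],"spin":[0,0,0,0,0]}'; python3 fr.py
python3 -m jog '{"jaw":[0,0,0,0,0,0,0],"slide":[[-0.25,0,0],[-0.07,0,-0.2],[-0.07,0,-0.2],[-0.07,0,-0.15],[-0.08,0,-0.15],[-0.08,0,-0.13],[-0.08,0,-0.13]],"spin":[0,0,0,0,0,0,0]}'; python3 fr.py
```

```text
time_s: 16.05
ee_pos: [458.2, 87.7, 83.7]
ee_rot: [-179.9, 0.0, 97.1]
force: [0.9, 0.0, 0.3]
gripper_width: 0.5
gripper_force: 0.0
t 16.1 sockY 182.0 sockX -0.8 z 83.7  F -0.1 0.9 0.3
time_s: 16.75
ee_pos: [461.0, 67.4, 113.4]
ee_rot: [-180.0, -0.0, 97.1]
force: [-0.1, 2.1, -1.7]
gripper_width: 0.5
gripper_force: 1.1
t 16.8 sockY 161.5 sockX -0.4 z 113.4  F 2.1 0.2 -1.7
```

```bash
python3 -m jog '{"jaw":[0,0,0,0,0,0,0,0,0],"slide":[[-0.15,0,-0.2],[-0.155,0,-0.2],[-0.165,0,-0.18],[-0.17,0,-0.17],[-0.18,0,-0.15],[-0.185,0,-0.13],[-0.19,0,-0.12],[-0.19,0,-0.1],[0,0,0]],"spin":[0,0,0,0,0,0,0,0,0]}'; python3 fr.py
python3 - <<'E'
from h import *
np.set_printoptions(precision=1,suppress=True)
# expected left bar pixel in scene/top for angles, then darkness there
Y=np.array([-.1227,.9924]);c=np.array([481.3,-92.8])
for n in("scene",):
    m=env.camera_model(n)
    for th in(0.1,.8,1.0): 
        a=1.13-th;p=np.r_[c+Y*(82+80*np.sin(a)),77+80*np.cos(a)];print(th,proj(m,[p]))
sc=env.grab_frame("scene")[160:320,220:390];cv2.imwrite("pics/s5.png",cv2.resize(sc,None,fx=3.5,fy=3.5)[:,:,::-1])
E
```

```text
time_s: 17.65
ee_pos: [466.6, 25.4, 151.1]
ee_rot: [180.0, 0.1, 97.1]
force: [-0.4, 0.1, -0.7]
gripper_width: 0.3
gripper_force: 0.0
t 17.6 sockY 119.2 sockX -0.1 z 151.1  F 0.1 -0.4 -0.7
0.1 [[276.2 205.5]]
0.8 [[285.9 203.9]]
1.0 [[290.1 206.2]]
```

View pics/s5.png

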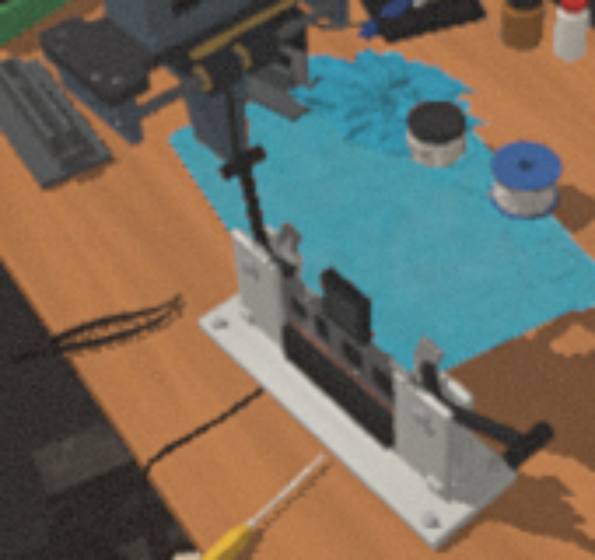

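The left lever is now at about 0.95 rad (bar at crop (243,162)). Same for the right lever.

```bash
python3 -m jog '{"jaw":[0,0,0,0,0,0,0],"slide":[[0.17,0,0],[0,0,-0.7],[0,0,-0.9],[-0.7,0,-0.5],[-0.95,0,0],[-0.95,0,0],[-0.95,0,0]],"spin":[0,0,0,0,0,0,0]}'
python3 -m jog '{"jaw":[0,0,0,0,0,0,0],"slide":[[-0.95,0,0],[-0.95,0,0],[-0.95,0,0],[-0.95,0,0],[-0.95,0,0],[-0.95,0,0],[-0.95,0,0]],"spin":[0,0,0,0,0,0,0]}'
python3 -m jog '{"jaw":[0,0,0,0,0,0,0],"slide":[[0,0,0.9],[0,0,0.9],[0,0,0.9],[0,0,0.9],[0,0,0.7],[0,0,0],[0,0,0]],"spin":[0,0,0,0,0,0,0]}'; python3 fr.py
```

```text
time_s: 18.4
ee_pos: [479.0, -74.9, 213.8]
ee_rot: [180.0, 0.0, 97.2]
force: [0.3, -0.3, 0.4]
gripper_width: 0.6
gripper_force: 0.0
time_s: 19.1
ee_pos: [503.8, -273.0, 213.5]
ee_rot: [-180.0, 0.0, 97.2]
force: [0.3, -0.9, 0.4]
gripper_width: 0.4
gripper_force: 0.0
time_s: 19.8
ee_pos: [504.0, -272.0, 84.8]
ee_rot: [-180.0, 0.0, 97.2]
force: [0.1, -0.0, -0.1]
gripper_width: 0.7
gripper_force: 0.0
t 19.8 sockY -180.6 sockX 0.5 z 84.8  F -0.0 0.1 -0.1
```

```bash
python3 -m jog '{"jaw":[0,0,0,0,0,0,0],"slide":[[0.2,0,0],[0.07,0,-0.2],[0.07,0,-0.2],[0.07,0,-0.15],[0.08,0,-0.15],[0.08,0,-0.13],[0.08,0,-0.13]],"spin":[0,0,0,0,0,0,0]}'; python3 fr.py
python3 -m jog '{"jaw":[0,0,0,0,0,0,0,0,0],"slide":[[0.15,0,-0.2],[0.155,0,-0.2],[0.165,0,-0.18],[0.17,0,-0.17],[0.18,0,-0.15],[0.185,0,-0.13],[0.19,0,-0.12],[0.19,0,-0.1],[0,0,0]],"spin":[0,0,0,0,0,0,0,0,0]}'; python3 fr.py
python3 - <<'E'
from h import *
np.set_printoptions(precision=1,suppress=True)
Y=np.array([-.1227,.9924]);c=np.array([481.3,-92.8]);m=env.camera_model("top");T=cv2.cvtColor(env.grab_frame("top"),cv2.COLOR_RGB2GRAY);cv2.imwrite("pics/t6.png",T)
S=cv2.cvtColor(env.grab_frame("scene"),cv2.COLOR_RGB2GRAY);cv2.imwrite("pics/s6.png",S)
ms=env.camera_model("scene")
for th in(0.05,.6,.8,1.0): 
    a=1.13-th;p=np.r_[c-Y*(82+80*np.sin(a)),77+80*np.cos(a)];q=proj(ms,[p])[0];i=q.round().astype(int);print(th,q,S[i[1]-3:i[1]+4,i[0]-3:i[0]+4].mean())
E
```

```text
time_s: 20.5
ee_pos: [501.1, -252.5, 113.8]
ee_rot: [180.0, 0.0, 97.1]
force: [0.3, -2.2, -1.4]
gripper_width: 0.3
gripper_force: 1.2
t 20.5 sockY -161.0 sockX 0.1 z 113.8  F -2.2 0.0 -1.4
time_s: 21.4
ee_pos: [495.9, -210.4, 151.4]
ee_rot: [180.0, -0.1, 97.2]
force: [0.3, -0.5, -0.4]
gripper_width: 0.5
gripper_force: 0.0
t 21.4 sockY -118.5 sockX 0.1 z 151.4  F -0.5 0.3 -0.4
0.05 [370.9 285.5] 136.44897959183675
0.6 [360.2 266.3] 86.0
0.8 [354.9 259.7] 76.75510204081633
1.0 [349.2 253.9] 53.44897959183673
```

```bash
python3 -m jog '{"jaw":[0,0,0,0,0],"slide":[[0.1,0,-0.03],[0.1,0,-0.03],[0.1,0,0],[0.07,0,0],[0.07,0,0]],"spin":[0,0,0,0,0]}'; python3 fr.py
python3 -m jog '{"jaw":[0,0,0,0],"slide":[[0.07,0,0],[0.07,0,0],[0.07,0,0],[0,0,0]],"spin":[0,0,0,0]}'; python3 fr.py
```

```text
time_s: 22.0
ee_pos: [494.6, -198.6, 153.2]
ee_rot: [180.0, 0.0, 97.1]
force: [-0.7, -3.7, 2.2]
gripper_width: 0.6
gripper_force: 1.4
t 22.0 sockY -106.6 sockX 0.2 z 153.2  F -3.6 -1.1 2.2
time_s: 22.4
ee_pos: [493.7, -191.7, 152.8]
ee_rot: [180.0, -0.0, 97.1]
force: [0.2, -1.6, 0.9]
gripper_width: 0.5
gripper_force: 0.9
t 22.4 sockY -99.7 sockX 0.2 z 152.8  F -1.6 0.0 0.9
```

```bash
python3 -m jog '{"jaw":[0,0,0],"slide":[[0.06,0,0],[0.06,0,0],[0.06,0,0]],"spin":[0,0,0]}'; python3 fr.py
python3 -m jog '{"jaw":[0,0,0],"slide":[[0.05,0,0],[0.05,0,0],[0.05,0,0]],"spin":[0,0,0]}'; python3 fr.py
```

```text
time_s: 22.7
ee_pos: [493.1, -186.7, 152.7]
ee_rot: [180.0, -0.0, 97.1]
force: [1.9, -2.2, 0.6]
gripper_width: 0.5
gripper_force: 1.3
t 22.7 sockY -94.6 sockX 0.1 z 152.7  F -2.4 1.6 0.6
time_s: 23.0
ee_pos: [492.4, -182.2, 152.5]
ee_rot: [180.0, -0.0, 97.1]
force: [2.1, -2.9, -1.3]
gripper_width: 0.7
gripper_force: 1.4
t 23.0 sockY -90.1 sockX 0.1 z 152.5  F -3.2 1.8 -1.3
```

```bash
python3 -m jog '{"jaw":[0,0,0],"slide":[[0.05,0,0],[0.05,0,0.01],[0.05,0,0.01]],"spin":[0,0,0]}'; python3 fr.py
```

```text
time_s: 23.3
ee_pos: [491.8, -177.8, 152.0]
ee_rot: [-180.0, -0.0, 97.1]
force: [1.9, -2.6, -0.8]
gripper_width: 0.7
gripper_force: 1.5
t 23.3 sockY -85.6 sockX -0.0 z 152.0  F -2.8 1.5 -0.8
```

```bash
python3 -m jog '{"jaw":[0,0,0],"slide":[[0.05,0,0.01],[0.05,0,0.01],[0.04,0,0.01]],"spin":[0,0,0]}'; python3 fr.py
```

```text
time_s: 23.6
ee_pos: [491.3, -173.6, 151.2]
ee_rot: [180.0, -0.0, 97.1]
force: [1.6, -2.2, -0.4]
gripper_width: 0.9
gripper_force: 1.6
t 23.6 sockY -81.4 sockX -0.0 z 151.2  F -2.4 1.4 -0.4
```

```bash
python3 -m jog '{"jaw":[0,0,0],"slide":[[0.04,0,0.015],[0.04,0,0.015],[0.04,0,0.015]],"spin":[0,0,0]}'; python3 fr.py
```

```text
time_s: 23.9
ee_pos: [490.8, -170.0, 150.1]
ee_rot: [180.0, -0.0, 97.1]
force: [0.9, -2.5, 1.3]
gripper_width: 0.5
gripper_force: 1.3
t 23.9 sockY -77.8 sockX -0.0 z 150.1  F -2.6 0.6 1.3
```

```bash
python3 -m jog '{"jaw":[0,0,0],"slide":[[0.04,0,0.015],[0.04,0,0.015],[0.04,0,0.015]],"spin":[0,0,0]}'; python3 fr.py
```

```text
time_s: 24.2
ee_pos: [490.3, -166.4, 148.6]
ee_rot: [-180.0, -0.0, 97.1]
force: [0.2, -1.7, 1.6]
gripper_width: 0.5
gripper_force: 1.3
t 24.2 sockY -74.2 sockX -0.1 z 148.6  F -1.7 0.0 1.6
```

```bash
python3 -m jog '{"jaw":[0,0,0,0,0,0,0,0,0,0],"slide":[[-0.27,0,0],[0,0,-0.7],[0,0,-0.9],[0.7,0,-0.5],[0.95,0,0],[0.95,0,0],[0.95,0,0],[0.95,0,0],[0.95,0,0],[0.95,0,0]],"spin":[0,0,0,0,0,0,0,0,0,0]}'
python3 -m jog '{"jaw":[0,0,0,0,0,0],"slide":[[0.83,0,0],[0,0,0.7],[0,0,0.8],[0,0,0.45],[0,0,0],[0,0,0]],"spin":[0,0,0,0,0,0]}'; python3 fr.py
```

```text
time_s: 25.2
ee_pos: [466.5, 17.1, 211.0]
ee_rot: [-179.9, -0.1, 97.1]
force: [1.2, 0.2, -0.2]
gripper_width: 0.4
gripper_force: 0.0
time_s: 25.8
ee_pos: [464.3, 40.6, 153.0]
ee_rot: [-179.9, -0.0, 97.1]
force: [0.2, 0.6, 0.1]
gripper_width: 0.6
gripper_force: 0.0
t 25.8 sockY 134.5 sockX -0.5 z 153.0  F 0.5 0.3 0.1
```

```bash
python3 -m jog '{"jaw":[0,0,0,0,0,0,0,0],"slide":[[-0.3,0,0],[-0.2,0,0],[-0.1,0,0],[-0.1,0,0],[-0.1,0,0],[-0.1,0,0],[-0.1,0,0],[-0.07,0,0]],"spin":[0,0,0,0,0,0,0,0]}'; python3 fr.py
python3 -m jog '{"jaw":[0,0,0],"slide":[[-0.06,0,0],[-0.06,0,0],[-0.06,0,0]],"spin":[0,0,0]}'; python3 fr.py
python3 -m jog '{"jaw":[0,0,0],"slide":[[-0.05,0,0],[-0.05,0,0],[-0.05,0,0]],"spin":[0,0,0]}'; python3 fr.py
```

```text
time_s: 26.6
ee_pos: [468.5, 8.5, 153.1]
ee_rot: [180.0, -0.0, 97.1]
force: [-0.2, 1.8, 2.8]
gripper_width: 0.5
gripper_force: 1.3
t 26.6 sockY 102.1 sockX -0.2 z 153.1  F 1.8 0.0 2.8
time_s: 26.9
ee_pos: [469.1, 3.3, 153.0]
ee_rot: [-180.0, -0.0, 97.1]
force: [0.3, 2.4, 1.5]
gripper_width: 0.9
gripper_force: 1.2
t 26.9 sockY 96.9 sockX -0.3 z 153.0  F 2.4 0.6 1.5
time_s: 27.2
ee_pos: [469.6, -1.1, 152.8]
ee_rot: [-180.0, -0.0, 97.1]
force: [0.7, 2.9, -1.3]
gripper_width: 0.5
gripper_force: 1.3
t 27.2 sockY 92.5 sockX -0.3 z 152.8  F 2.8 1.1 -1.3
```

```bash
python3 -m jog '{"jaw":[0,0,0],"slide":[[-0.05,0,0.01],[-0.05,0,0.01],[-0.05,0,0.01]],"spin":[0,0,0]}'; python3 fr.py
```

```text
time_s: 27.5
ee_pos: [470.2, -5.6, 152.1]
ee_rot: [-180.0, -0.0, 97.1]
force: [0.7, 3.5, -0.4]
gripper_width: 0.4
gripper_force: 1.3
t 27.5 sockY 87.9 sockX -0.3 z 152.1  F 3.4 1.2 -0.4
```

```bash
python3 -m jog '{"jaw":[0,0,0],"slide":[[-0.04,0,0.015],[-0.04,0,0.015],[-0.04,0,0.015]],"spin":[0,0,0]}'; python3 fr.py
```

```text
time_s: 27.8
ee_pos: [470.6, -9.3, 150.9]
ee_rot: [-180.0, 0.0, 97.1]
force: [-0.4, 1.9, 1.9]
gripper_width: 0.3
gripper_force: 1.1
t 27.8 sockY 84.2 sockX -0.3 z 150.9  F 2.0 -0.2 1.9
```

```bash
python3 -m jog '{"jaw":[0,0,0,0],"slide":[[-0.04,0,0.01],[-0.04,0,0.01],[-0.04,0,0.01],[-0.04,0,0.01]],"spin":[0,0,0,0]}'; python3 fr.py
```

```text
time_s: 28.2
ee_pos: [471.2, -14.0, 149.6]
ee_rot: [-180.0, -0.0, 97.1]
force: [-0.9, 2.1, 1.5]
gripper_width: 0.4
gripper_force: 1.1
t 28.2 sockY 79.5 sockX -0.3 z 149.6  F 2.2 -0.6 1.5
```

```bash
python3 -m jog '{"jaw":[0,0,0,0],"slide":[[-0.04,0,0.015],[-0.04,0,0.015],[-0.04,0,0.015],[-0.04,0,0.02]],"spin":[0,0,0,0]}'; python3 fr.py
```

```text
time_s: 28.6
ee_pos: [471.8, -18.6, 147.6]
ee_rot: [-180.0, -0.0, 97.1]
force: [-0.1, 3.3, 1.5]
gripper_width: 0.9
gripper_force: 1.3
t 28.6 sockY 74.8 sockX -0.3 z 147.6  F 3.3 0.3 1.5
```

```bash
python3 -m jog '{"jaw":[0,0,0,0],"slide":[[-0.04,0,0.02],[-0.04,0,0.02],[-0.04,0,0.02],[-0.04,0,0.02]],"spin":[0,0,0,0]}'; python3 fr.py
```

```text
time_s: 29.0
ee_pos: [472.5, -23.4, 145.2]
ee_rot: [180.0, -0.0, 97.1]
force: [-0.5, 2.3, 1.5]
gripper_width: 0.2
gripper_force: 1.3
t 29.0 sockY 69.9 sockX -0.2 z 145.2  F 2.3 -0.3 1.5
```

```bash
python3 -m jog '{"jaw":[0,0,0],"slide":[[-0.04,0,0.02],[-0.04,0,0.025],[-0.04,0,0.025]],"spin":[0,0,0]}'; python3 fr.py
```

```text
time_s: 29.3
ee_pos: [473.0, -26.9, 143.1]
ee_rot: [180.0, -0.0, 97.1]
force: [-0.8, 4.0, 2.0]
gripper_width: 0.4
gripper_force: 1.7
t 29.3 sockY 66.4 sockX -0.2 z 143.1  F 4.0 -0.3 2.0
```

```bash
python3 -m jog '{"jaw":[0,0,0],"slide":[[-0.04,0,0.025],[-0.04,0,0.025],[-0.04,0,0.025]],"spin":[0,0,0]}'; python3 fr.py
```

```text
time_s: 29.6
ee_pos: [473.4, -30.4, 141.0]
ee_rot: [180.0, -0.0, 97.1]
force: [-0.7, 4.6, 3.4]
gripper_width: 0.6
gripper_force: 2.6
t 29.6 sockY 62.9 sockX -0.2 z 141.0  F 4.7 -0.1 3.4
```

```bash
python3 -m jog '{"jaw":[0,0,0,0,0,0,0,0,0,0],"slide":[[0.27,0,0],[0,0,-0.8],[0,0,-0.9],[-0.5,0,-0.7],[-0.95,0,0],[-0.95,0,0],[-0.95,0,0],[-0.95,0,0],[-0.95,0,0],[-0.1,0,0]],"spin":[0,0,0,0,0,0,0,0,0,0]}'
python3 -m jog '{"jaw":[0,0,0,0,0],"slide":[[0,0,0.7],[0,0,0.8],[0,0,0.75],[0,0,0],[0,0,0]],"spin":[0,0,0,0,0]}'; python3 fr.py
```

```text
time_s: 30.6
ee_pos: [492.4, -184.6, 212.2]
ee_rot: [-179.9, 0.1, 97.0]
force: [0.6, 0.8, -0.1]
gripper_width: 0.2
gripper_force: 0.0
time_s: 31.1
ee_pos: [492.3, -181.3, 145.5]
ee_rot: [-180.0, -0.0, 97.2]
force: [-0.0, 0.1, 0.5]
gripper_width: 0.5
gripper_force: 0.0
t 31.1 sockY -89.2 sockX 0.0 z 145.5  F 0.1 -0.0 0.5
```

```bash
python3 -m jog '{"jaw":[0,0,0,0,0,0,0,0],"slide":[[0.15,0,0],[0.15,0,0],[0.1,0,0],[0.06,0,0],[0.06,0,0],[0.05,0,0],[0.04,0,0.01],[0.04,0,0.01]],"spin":[0,0,0,0,0,0,0,0]}'; python3 fr.py
```

```text
time_s: 31.9
ee_pos: [490.0, -162.9, 144.7]
ee_rot: [180.0, 0.1, 97.1]
force: [0.2, -2.5, -2.3]
gripper_width: 0.2
gripper_force: 1.7
t 31.9 sockY -70.6 sockX 0.1 z 144.7  F -2.5 -0.1 -2.3
```

```bash
python3 -m jog '{"jaw":[0,0,0],"slide":[[0.04,0,0.02],[0.04,0,0.02],[0.04,0,0.025]],"spin":[0,0,0]}'; python3 fr.py
```

```text
time_s: 32.2
ee_pos: [489.5, -158.8, 142.9]
ee_rot: [180.0, -0.0, 97.1]
force: [-0.5, -1.6, -0.2]
gripper_width: 0.2
gripper_force: 1.4
t 32.2 sockY -66.5 sockX 0.1 z 142.9  F -1.6 -0.7 -0.2
```

```bash
python3 -m jog '{"jaw":[0,0],"slide":[[0.04,0,0.025],[0.04,0,0.025]],"spin":[0,0]}'; python3 fr.py
```

```text
time_s: 32.4
ee_pos: [489.2, -156.3, 141.5]
ee_rot: [180.0, -0.0, 97.1]
force: [0.3, -1.9, 2.2]
gripper_width: 0.2
gripper_force: 1.4
t 32.4 sockY -64.0 sockX 0.1 z 141.5  F -1.9 0.1 2.2
```

```bash
python3 -m jog '{"jaw":[0,0],"slide":[[0.04,0,0.025],[0.04,0,0.025]],"spin":[0,0]}'; python3 fr.py
```

```text
time_s: 32.6
ee_pos: [489.1, -154.3, 140.3]
ee_rot: [180.0, 0.1, 97.1]
force: [0.3, -4.3, 5.3]
gripper_width: 0.3
gripper_force: 2.8
t 32.6 sockY -62.0 sockX 0.2 z 140.3  F -4.3 -0.2 5.3
```

```bash
python3 -m jog '{"jaw":[0,0],"slide":[[0.04,0,0.028],[0.04,0,0.028]],"spin":[0,0]}'; python3 fr.py
```

```text
time_s: 32.8
ee_pos: [488.9, -152.5, 139.1]
ee_rot: [179.9, 0.1, 97.2]
force: [-1.3, -5.8, 8.1]
gripper_width: 0.6
gripper_force: 4.3
t 32.8 sockY -60.1 sockX 0.2 z 139.1  F -5.6 -2.0 8.1
```

```bash
python3 -m jog '{"jaw":[0,0],"slide":[[0.03,0,0.02],[0.03,0,0.02]],"spin":[0,0]}'; python3 fr.py
```

```text
time_s: 33.0
ee_pos: [488.8, -151.2, 138.3]
ee_rot: [179.9, 0.2, 97.2]
force: [-1.2, -6.6, 9.0]
gripper_width: 0.3
gripper_force: 5.1
t 33.0 sockY -58.8 sockX 0.3 z 138.3  F -6.4 -2.0 9.0
```

The right lever has come up hard (about 11 N). I'll stop here, back off and finish the left.

```bash
python3 -m jog '{"jaw":[0,0,0,0,0,0,0,0,0,0],"slide":[[-0.3,0,-0.15],[0,0,-0.8],[0,0,-0.9],[0.5,0,-0.6],[0.95,0,0],[0.95,0,0],[0.95,0,0],[0.95,0,0],[0.35,0,0],[0,0,0]],"spin":[0,0,0,0,0,0,0,0,0,0]}'
python3 fr.py
```

```text
time_s: 34.0
ee_pos: [471.6, -19.3, 210.2]
ee_rot: [-179.9, -0.1, 97.2]
force: [0.1, -0.6, 0.8]
gripper_width: 0.8
gripper_force: 0.0
t 34.0 sockY 74.1 sockX -0.6 z 210.2  F -0.6 0.1 0.8
```

```bash
python3 -m jog '{"jaw":[0,0,0,0,0,0,0],"slide":[[0,0,0.7],[0,0,0.8],[0,0,0.8],[0,0,0],[-0.15,0,0],[-0.1,0,0],[-0.04,0,0]],"spin":[0,0,0,0,0,0,0]}'; python3 fr.py
```

```text
time_s: 34.7
ee_pos: [473.5, -28.3, 142.1]
ee_rot: [179.9, -0.2, 97.0]
force: [-0.3, 5.8, -3.2]
gripper_width: 0.4
gripper_force: 3.2
t 34.7 sockY 65.0 sockX 0.2 z 142.1  F 5.8 0.4 -3.2
```

```bash
python3 -m jog '{"jaw":[0,0],"slide":[[-0.04,0,0.02],[-0.04,0,0.02]],"spin":[0,0]}'; python3 fr.py
```

```text
time_s: 34.9
ee_pos: [473.8, -29.9, 141.2]
ee_rot: [179.9, -0.2, 97.0]
force: [-1.3, 7.9, -0.2]
gripper_width: 0.6
gripper_force: 4.1
t 34.9 sockY 63.3 sockX 0.3 z 141.2  F 8.0 -0.3 -0.2
```

```bash
python3 -m jog '{"jaw":[0,0],"slide":[[-0.02,0,0.025],[-0.02,0,0.025]],"spin":[0,0]}'; python3 fr.py
```

```text
time_s: 35.1
ee_pos: [474.0, -31.2, 140.3]
ee_rot: [179.9, -0.2, 97.0]
force: [-2.3, 6.6, 4.9]
gripper_width: 0.3
gripper_force: 4.0
t 35.1 sockY 62.1 sockX 0.4 z 140.3  F 6.8 -1.4 4.9
```

```bash
python3 -m jog '{"jaw":[0,0],"slide":[[-0.02,0,0.015],[-0.01,0,0.01]],"spin":[0,0]}'; python3 fr.py
```

```text
time_s: 35.3
ee_pos: [474.2, -31.9, 139.8]
ee_rot: [179.9, -0.2, 97.0]
force: [-3.1, 7.9, 6.5]
gripper_width: 0.7
gripper_force: 4.4
t 35.3 sockY 61.3 sockX 0.4 z 139.8  F 8.3 -2.1 6.5
```

The left lever is up hard as well, at 10.8 N. The stops are symmetric (+61.3 and −58.8 mm). I'll recheck the right one gently.

```bash
python3 -m jog '{"jaw":[0,0,0,0,0,0,0,0,0,0],"slide":[[0.3,0,-0.15],[0,0,-0.8],[0,0,-0.9],[-0.5,0,-0.6],[-0.95,0,0],[-0.95,0,0],[-0.95,0,0],[-0.95,0,0],[-0.45,0,0],[0,0,0]],"spin":[0,0,0,0,0,0,0,0,0,0]}'
python3 -m jog '{"jaw":[0,0,0,0,0,0],"slide":[[0,0,0.7],[0,0,0.8],[0,0,0.85],[0,0,0],[0,0,0],[0,0,0]],"spin":[0,0,0,0,0,0]}'; python3 fr.py
```

```text
time_s: 36.3
ee_pos: [490.7, -167.3, 212.0]
ee_rot: [179.9, 0.1, 97.0]
force: [-0.2, 0.4, -0.7]
gripper_width: 0.2
gripper_force: 0.0
time_s: 36.9
ee_pos: [491.4, -165.8, 142.6]
ee_rot: [179.8, 0.1, 97.2]
force: [0.4, 0.3, 0.6]
gripper_width: 0.4
gripper_force: 0.0
t 36.9 sockY -73.7 sockX 1.0 z 142.6  F 0.3 0.5 0.6
```

```bash
python3 -m jog '{"jaw":[0,0,0,0,0],"slide":[[0.15,0,0],[0.1,0,0.03],[0.05,0,0.03],[0.04,0,0.01],[0,0,0]],"spin":[0,0,0,0,0]}'; python3 fr.py
```

```text
time_s: 37.4
ee_pos: [489.5, -156.3, 139.5]
ee_rot: [179.9, 0.1, 97.1]
force: [0.8, -1.0, 3.7]
gripper_width: 0.4
gripper_force: 1.7
t 37.4 sockY -64.0 sockX 0.3 z 139.5  F -1.1 0.7 3.7
```

```bash
python3 -m jog '{"jaw":[0,0],"slide":[[0.03,0,0.015],[0.02,0,0.015]],"spin":[0,0]}'; python3 fr.py
```

```text
time_s: 37.6
ee_pos: [489.4, -155.0, 138.7]
ee_rot: [179.9, 0.1, 97.1]
force: [0.4, -3.0, 6.1]
gripper_width: 0.6
gripper_force: 3.0
t 37.6 sockY -62.7 sockX 0.4 z 138.7  F -3.0 0.0 6.1
```

```bash
python3 -m jog '{"jaw":[0,0],"slide":[[0.03,0,0.01],[0.02,0,0.01]],"spin":[0,0]}'; python3 fr.py
```

```text
time_s: 37.8
ee_pos: [489.3, -154.1, 138.2]
ee_rot: [179.9, 0.2, 97.2]
force: [-1.1, -5.3, 8.0]
gripper_width: 0.7
gripper_force: 3.7
t 37.8 sockY -61.8 sockX 0.4 z 138.2  F -5.1 -1.8 8.0
```

```bash
python3 -m jog '{"jaw":[0,0],"slide":[[0.02,0,0.005],[0.01,0,0]],"spin":[0,0]}'; python3 fr.py
```

```text
time_s: 38.0
ee_pos: [489.3, -153.5, 138.1]
ee_rot: [179.9, 0.2, 97.2]
force: [-0.2, -6.2, 6.0]
gripper_width: 0.5
gripper_force: 3.9
t 38.0 sockY -61.3 sockX 0.4 z 138.1  F -6.1 -1.0 6.0
```

```bash
python3 -m jog '{"jaw":[0,0,0,0,0,0,0,0,0,0],"slide":[[-0.3,0,-0.1],[0,0,-0.8],[0,0,-0.9],[0.5,0,-0.6],[0.95,0,0],[0.95,0,0],[0.95,0,0],[0.95,0,0],[0.45,0,0],[0,0,0]],"spin":[0,0,0,0,0,0,0,0,0,0]}'
python3 -m jog '{"jaw":[0,0,0,0,0,0],"slide":[[0,0,0.7],[0,0,0.8],[0,0,0.8],[0,0,0],[0,0,0],[0,0,0]],"spin":[0,0,0,0,0,0]}'; python3 fr.py
```

```text
time_s: 39.0
ee_pos: [471.6, -18.4, 208.9]
ee_rot: [-179.9, -0.0, 97.3]
force: [0.6, -0.8, 0.3]
gripper_width: 0.3
gripper_force: 0.0
time_s: 39.6
ee_pos: [473.1, -20.1, 141.4]
ee_rot: [179.9, 0.0, 97.1]
force: [-0.1, 0.1, 0.3]
gripper_width: -0.0
gripper_force: 0.0
t 39.6 sockY 73.2 sockX 0.8 z 141.4  F 0.1 -0.1 0.3
```

```bash
python3 -m jog '{"jaw":[0,0,0,0,0],"slide":[[-0.15,0,0.02],[-0.1,0,0.02],[-0.04,0,0.01],[-0.03,0,0.01],[0,0,0]],"spin":[0,0,0,0,0]}'; python3 fr.py
```

```text
time_s: 40.1
ee_pos: [473.6, -28.5, 139.0]
ee_rot: [179.9, -0.1, 97.1]
force: [-0.6, 4.4, 5.1]
gripper_width: 0.4
gripper_force: 3.1
t 40.1 sockY 64.7 sockX 0.3 z 139.0  F 4.4 -0.0 5.1
```

```bash
python3 -m jog '{"jaw":[0,0],"slide":[[-0.03,0,0.015],[-0.02,0,0.01]],"spin":[0,0]}'; python3 fr.py
```

```text
time_s: 40.3
ee_pos: [473.8, -29.7, 138.3]
ee_rot: [179.9, -0.1, 97.1]
force: [-0.3, 5.7, 5.3]
gripper_width: 0.2
gripper_force: 4.1
t 40.3 sockY 63.5 sockX 0.3 z 138.3  F 5.7 0.4 5.3
```

```bash
python3 -m jog '{"jaw":[0,0],"slide":[[-0.03,0,0.01],[-0.01,0,0.005]],"spin":[0,0]}'; python3 fr.py
```

```text
time_s: 40.5
ee_pos: [473.9, -30.6, 137.9]
ee_rot: [179.9, -0.1, 97.1]
force: [-0.3, 7.4, 6.4]
gripper_width: 0.4
gripper_force: 4.5
t 40.5 sockY 62.7 sockX 0.3 z 137.9  F 7.4 0.6 6.4
```

```bash
python3 -m jog '{"jaw":[0,0],"slide":[[-0.02,0,0.005],[0,0,0]],"spin":[0,0]}'; python3 fr.py
```

```text
time_s: 40.7
ee_pos: [473.9, -31.0, 137.7]
ee_rot: [179.9, -0.1, 97.1]
force: [-1.5, 7.3, 6.5]
gripper_width: 0.5
gripper_force: 4.5
t 40.7 sockY 62.3 sockX 0.3 z 137.7  F 7.4 -0.6 6.5
```

Both levers are hard at 9.8 N with symmetric positions. I'll withdraw and take a last look.

```bash
python3 -m jog '{"jaw":[0,0,0,0,0,0,0,0],"slide":[[0.4,0,0],[0,0,-0.8],[0,0,-0.9],[0,0,-0.9],[0.9,0,0],[0.9,0,0],[0.9,0,0],[0,0,0]],"spin":[0,0,0,0,0,0,0,0]}'
python3 - <<'E'
from h import *
sc=env.grab_frame("scene")[160:320,220:390];cv2.imwrite("pics/s7.png",cv2.resize(sc,None,fx=3.5,fy=3.5)[:,:,::-1])
E
```

```text
time_s: 41.5
ee_pos: [461.3, 61.8, 214.6]
ee_rot: [-179.9, 0.0, 97.3]
force: [0.6, -0.5, -0.6]
gripper_width: 0.9
gripper_force: 0.0
```

View pics/s7.png

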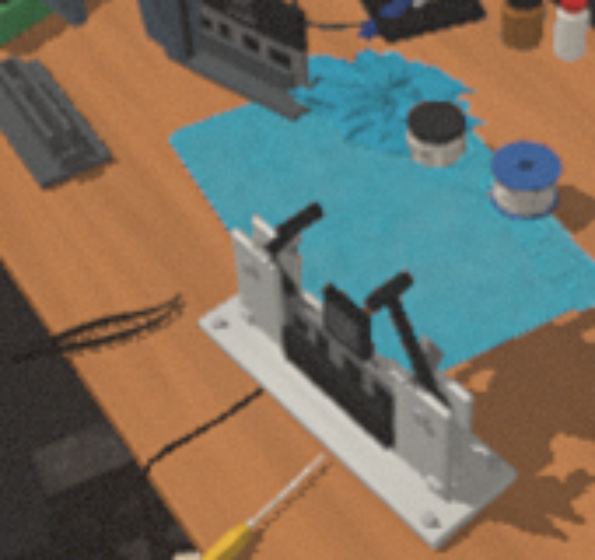

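The card stands upright and lower in the socket. Both levers are folded in, with bars at crop (298,225) and (390,290), and the arm is clear.

```bash
python3 -c "
from workcell import env
print(env.job_done())"
```

```text
the job is handed in; nothing more can be done
None
```

The test card is upright in the socket with both levers swung in until they came up hard (last pushes about 9 to 10 N, highest reading 11.3 N against the 12 N limit), the arm is clear, and the job is handed in at about 42 s; no verdict was returned.

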